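# Feel the end float of the coin press roller shaft and centre it

### The job

Check the end float of the souvenir coin press's roller shaft by its knob: first draw the shaft outwards until you feel it come up against its outer stop, then push it back inwards until it comes up against its inner stop, leaning on each stop gently with about 8 newtons at the knob for half a second and never with more than about 20. Then leave the shaft midway between the two stops it has been felt against, let go of the knob, and disturb nothing else on the counter.

Things in the scene. Friction and masses are not known exactly. Their poses are not given: they have to be found in the camera images.
- knob (a point): centre of the steel knob on the free end of the press's roller shaft: a cylinder 36 mm across, 32 mm long, lying level along the shaft, centre 70 mm above the counter. The only part to handle: pinch it from above across its diameter; 65 mm each side is clear. This frame's x axis runs along the shaft INTO the press (push in = +x, draw out = -x), z up. At the start it touches neither stop.
- roller (a point): centre of the steel roller (54 mm across, 50 mm long) that sits on the shaft and slides with it, 132 mm inward of the knob's centre; same axes. The shaft (18 mm thick, 0.9 kg) only slides along its axis and cannot turn; it drags with about 2.5 N either way and stays where it is left. The roller never reaches the cheek or gearbox: these are not the stops.
- cheek (a point): where the shaft comes out of the outer face of the press's steel bearing cheek (16 mm thick, 110 wide, top 105 mm up), on the shaft's axis; same axes. The press is fixed; its base plate, 180 mm wide and 12 thick, reaches out 32 mm past this face. The middle of the end float has the knob's centre 58 to 70 mm out from this point, different each time.
- gearbox (a point): centre of the top of the press's grey gearbox (100 mm along the shaft, 140 wide, 120 mm tall). It hides both stops of the shaft; nothing outside shows them. The end float between them is 12 to 24 mm in all, different each time. The stops are alike: thrust washers that yield about 0.1 mm per newton and must not be loaded beyond 20 N.
- wrench: steel open-ended wrench, 150 mm long, lying on the counter beside the press. Leave alone.
- oiler: small copper oil can, 48 mm across, 85 mm tall, standing beside the press. Leave alone.
- blanks: short brass stack of coin blanks, 25 mm across, 36 mm tall, standing beside the press. Leave alone.
- bowl: white ceramic bowl, 130 mm across, 50 mm tall. Leave alone.
- mug: blue ceramic mug, 76 mm across, 85 mm tall. Leave alone.
- glass_cup: clear glass cup, 66 mm across, 90 mm tall. Leave alone.
- bell: white ceramic bell, 52 mm across, 80 mm tall. Leave alone.

How it is judged:
By the outcome, as a careful person would: the job done as asked, in the order asked, and still so for the second after the job is handed in, with the robot touching nothing.
It also fails if it takes over 58 s, if anything falls off the work surface, if the arm or the gripper's body presses on something with over 40 N, if the wrist force passes 120 N, or if a joint passes its speed limit or range.

### The arm

A 6-joint arm with a two-finger parallel gripper is mounted at the origin on the work surface. World frame = base frame: x ahead of the robot, y to its left, z up, the work surface at z = 0. Lengths are in mm, angles in rad, forces in N, time in s.
With the tool pointing down it reaches from about 275 to 1000 mm from the base axis. Payload 8.4 kg.
Tool frame: the origin (TCP) lies on the mounting face of the last link; the fingertips stand 173 mm ahead of it and the grasp point (between the pads) lies 155 mm ahead of it; z points along the fingers, y is the direction in which the jaws open and shut (so a half turn about z gives the same grasp; the last joint's range is limited). The gripper opens to 85 mm and grips with 20 to 120 N. Pads are 22 mm wide; open, the fingers measure 114 mm over their backs; the gripper's body (76 mm by 85 mm) begins 54 mm behind the grasp point. The pads swing forward as they close: fully open they stand 13 mm farther back than shut.
Start: joints at [-1.317, 0.353, 1.633, -0, 1.155, -0.002], TCP at [158.136, -604.667, 404.681] pointing down, gripper open.
Joint ranges: [-2.63, 2.63], [-0.92, 2.1], [0.06, 2.66], [-1.3, 4.44], [0, 2.69], [-3.02, 3.02]. Speed limits (rad/s): [2.22, 2.22, 2.79, 3.14, 3.14, 3.14].

### API

Orientations are given as [roll, pitch, yaw] about the fixed x, y, z axes, in that order (R = Rz(yaw) Ry(pitch) Rx(roll)).
In Python, from rig import readout, imaging, ticket gives the robot as it stands.
- The arm moves only by the tool step_arm, never from a script. Its argument "deltas" is a list of rows, each an object with "translation": the shift along the tool's x, y, z in cm, a list of three; "rot": the turn, a rotation vector about the tool's x, y, z in rad, a list of three. In form: [{"translation": [x, y, z], "rot": [rx, ry, rz]}, ...]. A call has 1 to 8 rows; each row is the pose to reach, as a shift and turn from the pose commanded when the call began, along the tool's axes at that moment; what a row does not reach only later rows make up. A row lasts 1/8 s, in which the tool goes at most 62.5 mm and 10.7 degrees, less where a joint would pass 70% of its speed; a pose out of reach is approached as far as the arm can. A call with a gripper value outside its range is refused whole. "grip" is the closure in counts, from 0 (fully open) to 255 (shut), set as the call begins (left out, the last holds). The fingers move at their own pace and stop on an object; "squeeze" is the grip in N (left out, the last holds). Time passes only in rows, so rows that repeat a pose let the fingers close. It gives the time, the measured TCP pose, the force and the opening at its end, in the units of the state.
- readout.sense(): the state, without advancing time (a new reading comes with each control period).
- imaging.grab_frame(name): name is "scene" or "top" or "wrist"; returns a dict with "image" (420x560x3 uint8, red, green, blue), "camera_matrix" (3x3 intrinsics, pixels), "world_to_cam" (4x4, takes a point from world to camera coordinates). Camera axes: x right, y up, looking along -z (the intrinsics and any distortion apply to the point x, -y, -z); pixel columns grow to the right and rows downward; lengths in mm; the calibration is good to about 2 mm. A picture is of the moment at which its call begins. There is no depth.
- ticket.sign_off(): hands the job in, once; it reports no verdict.
The state is a dict: "clock": time; "qpos": joint angles; "qvel": joint speeds; "joint_efforts": joint torques, N m; "eef_pos": TCP position; "tcp_rot": TCP orientation; "contact_force": force on the tool from outside, world axes, zero at the start; "wrist_torque": the same for the moment, N m; "opening": opening from 0.0 (shut) to 1.0 (fully open).
Only numpy, scipy, OpenCV 4.12 (cv2) and the standard library are available. Lean on these libraries where they do the work, as an engineer would, in place of code of your own. Each camera call takes 0.05 s, during which the arm holds its last target.

## Working session

There is one attempt and no reset: what is moved stays moved. The work goes in short steps, Python scripts to look and compute and a tool call to move; the robot and the scene stay as the last step left them, time stands still between calls to the robot, and variables do not carry over. Pictures are saved under pics/ and viewed, and the job is handed in when it is done.

Besides the shell and the picture viewer there is one more tool, called after ">>>" in YAML: its name, and indented under it one key for each argument. step_arm: Moves the arm, as the interface text tells. Its arguments: {"type":"object","properties":{"deltas":{"type":"array","items":{"type":"object","properties":{"translation":{"type":"array","items":{"type":"number"}},"rot":{"type":"array","items":{"type":"number"}}}}},"grip":{"type":"number"},"squeeze":{"type":"number"}},"required":["deltas"]}

```bash
mkdir -p pics; ls; python3 - <<'E'
from rig import readout, imaging
import cv2
s=readout.sense();print(s)
for n in ["scene","top","wrist"]:
    f=imaging.grab_frame(n);cv2.imwrite(f"pics/{n}0.png",f["image"][:,:,::-1]);print(n,f["camera_matrix"].tolist(),f["world_to_cam"].tolist(),f.keys())
E
```

```text
pics
{'clock': 0.0, 'qpos': array([-1.31741610e+00,  3.53649827e-01,  1.63414877e+00, -8.79351643e-06,
        1.15522439e+00, -2.39537234e-03]), 'qvel': array([ 0.00033373,  0.00129069,  0.0017697 , -0.00138074, -0.00206448,
        0.00033565]), 'joint_efforts': array([ 2.81466731e-03, -6.05245185e+01, -3.42061794e+01,  2.62409667e-04,
        9.48574743e-03,  2.33510065e-05]), 'eef_pos': array([ 158.06238335, -604.42917989,  403.95420605]), 'tcp_rot': array([-3.14016230e+00,  4.61376470e-06,  2.55779163e-01]), 'contact_force': array([ 0.33701476, -0.12575268,  0.52350122]), 'wrist_torque': array([ 0.03184143, -0.01503242,  0.05087424]), 'opening': 0.9988318885901246}
scene [[417.64005758154195, 0.0, 279.9921286279842], [0.0, 417.64005758154195, 205.67585073615433], [0.0, 0.0, 1.0]] [[-0.40248498309636294, 0.9154264710647374, 0.0004630938156506798, 299.4667922142915], [-0.6664769800732351, -0.29337623222434944, 0.6853749494972117, 250.29500228100858], [0.627546232093207, 0.2755444835953104, 0.7281901977820167, -1272.5806212010611], [0.0, 0.0, 0.0, 1.0]] dict_keys(['image', 'camera_
[... 216 characters left out ...]
52571515], [0.9894486966565892, 0.02476915705000201, 0.14275071118425275, -538.387693501645], [-0.14207422559848848, -0.02721439185711168, 0.9894818296949355, -1221.954340319185], [0.0, 0.0, 0.0, 1.0]] dict_keys(['image', 'camera_matrix', 'world_to_cam'])
wrist [[354.4874031850683, 0.0, 279.0140929053009], [0.0, 354.4874031850683, 210.9540454804704], [0.0, 0.0, 1.0]] [[0.25308253192987645, -0.9674437673419949, -0.0013375586316141334, -625.1826066784322], [0.9270079316958721, 0.24289962560591472, -0.2857552562131611, 36.32027163710943], [0.2767770340994823, 0.0710797362940827, 0.9583016980489284, -380.99345358331357], [0.0, 0.0, 0.0, 1.0]] dict_keys(['image', 'camera_matrix', 'world_to_cam'])
```

View pics/scene0.png

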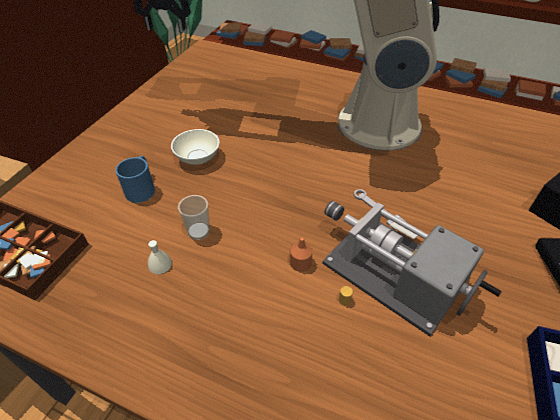

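View pics/top0.png

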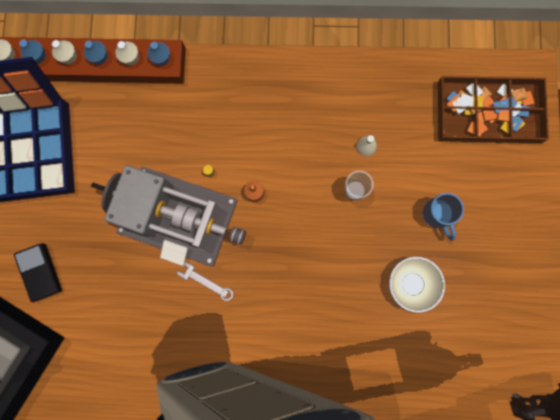

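View pics/wrist0.png

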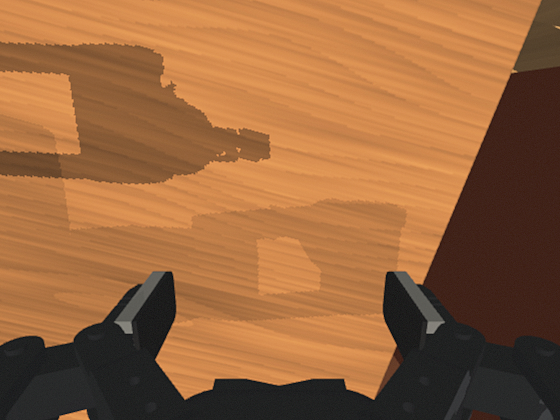

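The top view shows the press, with the knob near (237,236), the roller near (184,218) and the gearbox near (137,200). The scene view has the knob near (334,210). I'll zoom in on both.

```bash
python3 - <<'E'
import cv2
a=cv2.imread("pics/top0.png")[150:290,90:280];cv2.imwrite("pics/topz.png",cv2.resize(a,None,fx=4,fy=4,interpolation=cv2.INTER_CUBIC))
a=cv2.imread("pics/scene0.png")[180:340,300:510];cv2.imwrite("pics/scenez.png",cv2.resize(a,None,fx=3.7,fy=3.7,interpolation=cv2.INTER_CUBIC))
E
```

```text
(no output)
```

View pics/topz.png

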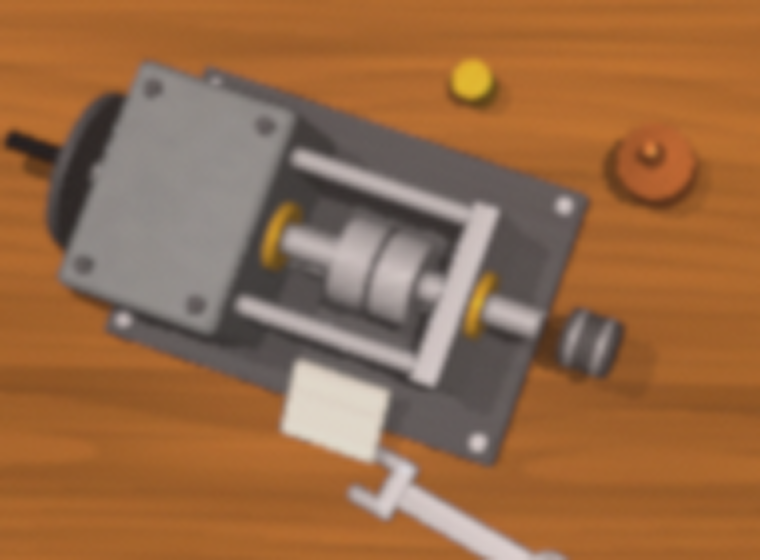

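View pics/scenez.png

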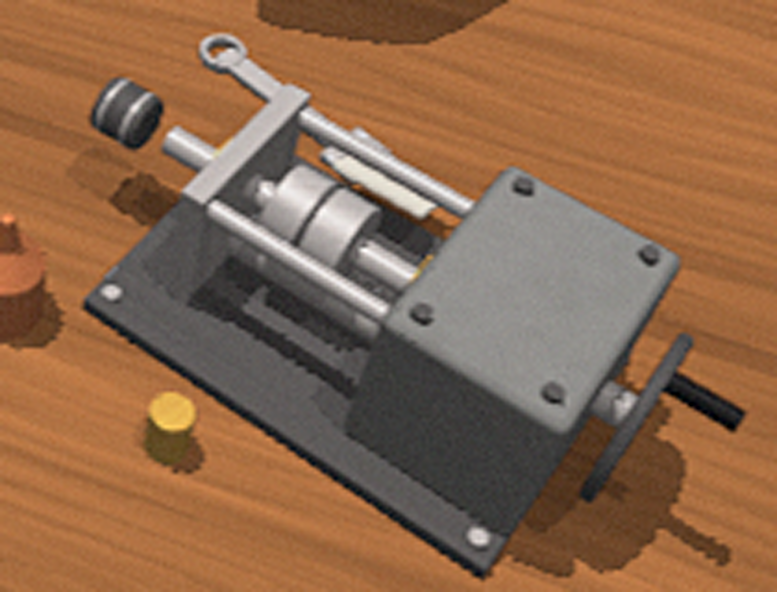

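```bash
cat > h.py <<'E'
import numpy as np
C={"top":([513.6739,281.10686,205.23187],[[0.02839350462988687,-0.999322703502167,-0.023408185746714424,-109.95370152571515],[0.9894486966565892,0.02476915705000201,0.14275071118425275,-538.387693501645],[-0.14207422559848848,-0.02721439185711168,0.9894818296949355,-1221.954340319185]]),
"scene":([417.64006,279.99213,205.67585],[[-0.40248498309636294,0.9154264710647374,0.0004630938156506798,299.4667922142915],[-0.6664769800732351,-0.29337623222434944,0.6853749494972117,250.29500228100858],[0.627546232093207,0.2755444835953104,0.7281901977820167,-1272.5806212010611]])}
def ray(c,u,v,K=None,T=None):
    if K is None: (f,cx,cy),M=C[c]; M=np.array(M)
    else: f,cx,cy=K[0,0],K[0,2],K[1,2]; M=np.array(T)[:3]
    R=M[:,:3];t=M[:,3]
    d=np.array([(u-cx)/f,-(v-cy)/f,-1]); return -R.T@t, R.T@d
def atz(c,u,v,z,**k):
    o,d=ray(c,u,v,**k); return o+d*(z-o[2])/d[2]
E
python3 - <<'E'
from h import *
tz=lambda u,v:(90+u/4-.4,150+v/4-.4)
sz=lambda u,v:(300+u/3.7-.4,180+v/3.7-.4)
def tri(a,b):
    o1,d1=ray("top",*a);o2,d2=ray("scene",*b)
    A=np.stack([d1,-d2],1);s=np.linalg.lstsq(A,o2-o1,rcond=None)[0]
    p,q=o1+d1*s[0],o2+d2*s[1];return (p+q)/2,np.linalg.norm(p-q)
k=atz("top",*tz(588,342),70);r=atz("top",*tz(376,268),70)
print("knob",k,atz("scene",*sz(127,112),70),tri(tz(588,342),sz(127,112)))
print("roller",r,atz("scene",*sz(325,220),70),np.linalg.norm(k-r))
d=r-k;print("yaw k->r",np.degrees(np.arctan2(d[1],d[0])))
P=[atz("top",*tz(*p),12) for p in [(588,197),(494,465),(110,330),(207,68)]]
print(P)
for i,j in [(0,3),(1,2),(0,1)]:
    d=P[j]-P[i];print(np.degrees(np.arctan2(d[1],d[0])),np.linalg.norm(d))
S=[atz("scene",*sz(*p),12) for p in [(85,303),(485,570)]]
d=S[1]-S[0];print(S,np.degrees(np.arctan2(d[1],d[0])))
G=[atz("top",*tz(*p),120) for p in [(298,112),(215,335),(60,280),(143,62)]]
g=np.mean(G,0);d=g-k;print("gear",g,np.degrees(np.arctan2(d[1],d[0])))
for i,j in [(0,3),(1,2),(0,1)]:
    d=G[j]-G[i];print(np.degrees(np.arctan2(d[1],d[0])),np.linalg.norm(d))
GS=[atz("scene",*sz(*p),120) for p in [(512,167),(680,262),(565,432),(387,322)]];print("gs",np.mean(GS,0))
c=[atz("top",*tz(*p),105) for p in [(498,207),(436,386)]];print("cheek",c,np.mean(c,0),np.linalg.norm(c[0]-c[1]))
E
```

```text
knob [462.2417617    7.11809392  70.        ] [458.9079247    6.06522398  70.        ] (array([461.96335534,   6.75379629,  73.33270676]), np.float64(0.024566752823825342))
roller [503.16480725 135.86462009  70.        ] [492.86069825 135.43309564  70.        ] 135.0939068106926
yaw k->r 72.36675249753746
[array([558.15851272,  17.3835716 ,  12.        ]), array([389.53252987,  68.65268407,  12.        ]), array([466.62558563, 313.47461808,  12.        ]), array([635.17778131, 263.71447905,  12.        ])]
72.6373174075574 258.0908438879214
72.52107717176025 256.6731747179945
163.08860891523352 176.2476779531373
[array([560.69424481,  20.32859239,  12.        ]), array([635.62870262, 264.51693589,  12.        ])] 72.94023927388952
gear [536.03213826 241.39276201 120.        ] 72.51693964070361
73.47750843598388 96.6603175210016
72.30181614467645 96.29536161356211
163.084274100169 136.6243521095217
gs [538.18230854 245.08948856 120.        ]
cheek [array([536.64057782,  58.86661143, 105.        ]), array([431.70394499,  89.73439657, 105.        ])] [484.17226141  74.300504   105.        ] 109.3824349251674
```

>>> step_arm:
  deltas:
    - {"translation": [4.0, -4.6, 0.7], "rot": [0, 0, -0.1]}
    - {"translation": [8.1, -9.3, 1.4], "rot": [0, 0, -0.2]}
    - {"translation": [12.2, -14.0, 2.0], "rot": [0, 0, -0.3]}
    - {"translation": [16.3, -18.7, 2.7], "rot": [0, 0, -0.4]}
    - {"translation": [20.4, -23.4, 3.4], "rot": [0, 0, -0.5]}
    - {"translation": [24.4, -28.1, 4.1], "rot": [0, 0, -0.6]}
    - {"translation": [28.5, -32.8, 4.8], "rot": [0, 0, -0.7]}
    - {"translation": [32.6, -37.4, 5.4], "rot": [0, 0, -0.8]}

```text
clock: 1.15
eef_pos: [379.2, -158.7, 350.7]
tcp_rot: [3.141, -0.0, 1.059]
contact_force: [1.4, -0.5, -0.4]
opening: 1.0
```

>>> step_arm:
  deltas:
    - {"translation": [4.6, -0.3, 0.5], "rot": [0, 0, -0.05]}
    - {"translation": [9.3, -0.5, 1.0], "rot": [0, 0, -0.11]}
    - {"translation": [14.0, -0.8, 1.5], "rot": [0, 0, -0.16]}
    - {"translation": [18.6, -1.0, 2.1], "rot": [0, 0, -0.213]}
    - {"translation": [18.6, -1.0, 2.1], "rot": [0, 0, -0.213]}

```text
clock: 1.78
eef_pos: [462.6, 8.4, 329.3]
tcp_rot: [-3.141, -0.0, 1.273]
contact_force: [-1.2, 0.2, -0.4]
opening: 1.001
```

```bash
python3 - <<'E'
from rig import readout, imaging
import cv2
from h import *
f=imaging.grab_frame("wrist");s=readout.sense();print(s)
cv2.imwrite("pics/w1.png",f["image"][:,:,::-1])
np.savez("w1.npz",K=f["camera_matrix"],T=f["world_to_cam"])
E
```

```text
{'clock': 1.825, 'qpos': array([ 1.25786306e-02,  1.96155845e-01,  2.04398555e+00, -1.08139425e-04,
        9.02339706e-01,  3.12071745e-01]), 'qvel': array([-0.04009694, -0.01615322,  0.019304  , -0.00680269,  0.00551446,
       -0.00668442]), 'joint_efforts': array([  1.56824972, -42.2657454 , -28.95666361,   0.16898523,
        -0.18829964,   0.10503257]), 'eef_pos': array([461.8636023 ,   7.29566787, 329.32873435]), 'tcp_rot': array([-3.14077316e+00,  3.53490962e-04,  1.27137042e+00]), 'contact_force': array([ 0.2010764 , -0.78157346, -0.29815178]), 'wrist_torque': array([0.03242408, 0.00366902, 0.01720679]), 'opening': 0.9996766702523866}
```

View pics/w1.png

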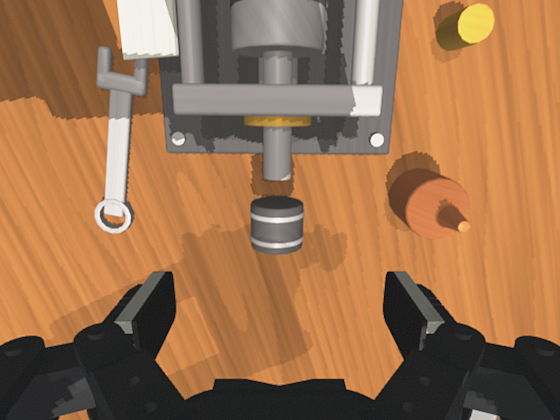

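```bash
python3 - <<'E'
from h import *
z=np.load("w1.npz");k=dict(K=z["K"],T=z["T"])
p=atz(0,277,226,70,**k);print("knob",p)
# silhouette edges
for u,v,zz in [(250,226,70),(303.5,226,70),(277,111,70),(277,86,105),(277,112,105),(277,0,97)]:
    print(atz(0,u,v,zz,**k))
a,b=atz(0,167,153,12,**k),atz(0,390,153,12,**k);d=a-b;print("edge",(a+b)/2,np.degrees(np.arctan2(d[1],d[0]))-90,np.linalg.norm(d))
a,b=atz(0,173,112,105,**k),atz(0,382,112,105,**k);d=a-b;print("cheek",(a+b)/2,np.degrees(np.arctan2(d[1],d[0]))-90,np.linalg.norm(d))
o,_=ray(0,0,0,**k);print(o)
E
```

```text
knob [460.91940382   2.12086332  70.        ]
[443.22627937   7.55517311  70.        ]
[478.28487179  -3.21280926  70.        ]
[483.31697574  74.62389752  70.        ]
[487.33915841  86.99811373 105.        ]
[483.50015893  74.57091354 105.        ]
[499.57682669 126.7602392   97.        ]
edge [474.27873343  42.32956282  12.        ] 72.92602774749858 180.23102131955054
cheek [483.75334033  74.49315059 105.        ] 72.92601395208081 110.72344538173861
[485.50937373  77.4769045  299.94996979]
```

```bash
python3 - <<'E'
from h import *
z=np.load("w1.npz");k=dict(K=z["K"],T=z["T"])
c=np.array([483.6,74.6]);ax=np.array([np.cos(np.radians(72.9)),np.sin(np.radians(72.9))])
for v,zz in [(252,88),(203,88),(197,70),(197,60),(197,52)]:
    p=atz(0,277,v,zz,**k);print(v,zz,p,(p[:2]-c)@ax)
k0=np.array([461.9,6.8]);print((k0-c)@ax,(k0-c)@[-ax[1],ax[0]])
E
```

```text
252 88 [457.6041126   -8.94325492  88.        ] -87.4938986718978
203 88 [467.2901778   22.41144367  88.        ] -54.67720301631047
197 70 [466.97089698  21.71011244  70.        ] -55.441411943169115
197 60 [466.16470089  19.28494178  60.        ] -57.99642728377435
197 52 [465.51974401  17.34480525  52.        ] -60.04043955625855
-71.18344146086778 0.8047743703736029
```

>>> step_arm:
  deltas:
    - {"translation": [0.0, 0.0, 1.5], "rot": [0, 0, -0.003]}
    - {"translation": [0.04, 0.04, 4.0], "rot": [0, 0, -0.003]}
    - {"translation": [0.04, 0.04, 6.5], "rot": [0, 0, -0.003]}
    - {"translation": [0.04, 0.04, 8.5], "rot": [0, 0, -0.003]}
    - {"translation": [0.04, 0.04, 9.8], "rot": [0, 0, -0.003]}
    - {"translation": [0.04, 0.04, 10.5], "rot": [0, 0, -0.003]}
    - {"translation": [0.04, 0.04, 10.6], "rot": [0, 0, -0.003]}
    - {"translation": [0.04, 0.04, 10.6], "rot": [0, 0, -0.003]}

```text
clock: 2.82
eef_pos: [462.4, 6.4, 224.1]
tcp_rot: [3.141, -0.0, 1.272]
contact_force: [0.2, 0.2, 0.2]
opening: 1.001
```

```bash
python3 - <<'E'
from rig import readout, imaging
import cv2
f=imaging.grab_frame("wrist");s=readout.sense();print(s["eef_pos"],s["tcp_rot"],s["contact_force"])
cv2.imwrite("pics/w2.png",f["image"][:,:,::-1])
E
```

```text
[462.46984874   6.50310457 224.21362205] [ 3.14059955e+00 -3.13305405e-04  1.27182108e+00] [ 0.86998271 -0.6494348   0.08572425]
```

View pics/w2.png

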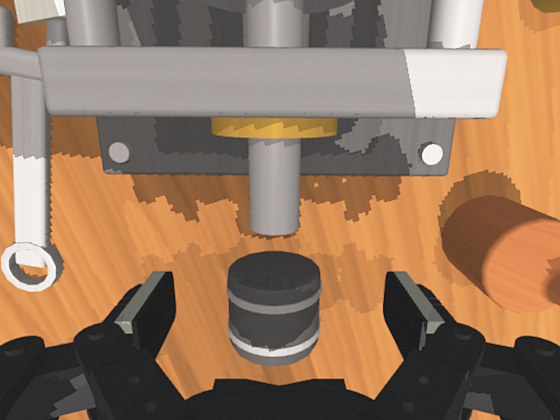

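>>> step_arm:
  deltas:
    - {"translation": [0, -0.18, 0], "rot": [0, 0, 0]}
    - {"translation": [0, -0.18, 0], "rot": [0, 0, 0]}
    - {"translation": [0, -0.18, 0], "rot": [0, 0, 0]}
    - {"translation": [0, -0.18, 0], "rot": [0, 0, 0]}
  grip: 90
  squeeze: 45

```text
clock: 3.38
eef_pos: [460.5, 7.1, 223.8]
tcp_rot: [3.141, -0.0, 1.272]
contact_force: [-0.5, -0.0, 0.2]
opening: 0.646
```

```bash
python3 - <<'E'
from rig import readout, imaging
import cv2
f=imaging.grab_frame("wrist");s=readout.sense();print(s["eef_pos"],s["tcp_rot"],s["contact_force"],s["opening"])
cv2.imwrite("pics/w3.png",f["image"][:,:,::-1])
E
```

```text
[460.5184761    7.05450815 223.73429203] [ 3.14151936e+00 -3.34569468e-05  1.27184957e+00] [ 0.35487673  0.53149575 -0.25005433] 0.6461761353767165
```

View pics/w3.png

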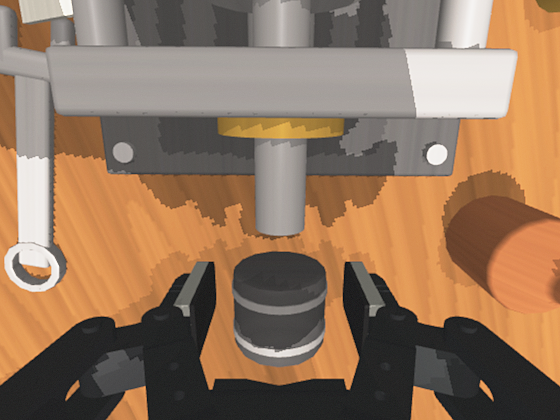

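Pads at 214 and 344 px with the knob at 233–326, so it's centred. Closing the grip.

>>> step_arm:
  deltas:
    - {"translation": [0, 0, 0], "rot": [0, 0, 0]}
    - {"translation": [0, 0, 0], "rot": [0, 0, 0]}
    - {"translation": [0, 0, 0], "rot": [0, 0, 0]}
    - {"translation": [0, 0, 0], "rot": [0, 0, 0]}
    - {"translation": [0, 0, 0], "rot": [0, 0, 0]}
  grip: 255
  squeeze: 50

```text
clock: 4.05
eef_pos: [460.6, 7.0, 223.9]
tcp_rot: [3.141, -0.0, 1.272]
contact_force: [-1.3, -1.3, 5.1]
opening: 0.41
```

```bash
cat > s.py <<'E'
from rig import readout
import numpy as np
s=readout.sense();a=np.radians(72.9);ax=np.array([np.cos(a),np.sin(a)]);la=np.array([-ax[1],ax[0]])
p=s["eef_pos"];f=s["contact_force"]
print("t",s["clock"],"s %.2f lat %.2f z %.2f"%(p[:2]@ax,p[:2]@la,p[2]),"F ax %.2f lat %.2f z %.2f"%(f[:2]@ax,f[:2]@la,f[2]),"op",s["opening"],"rot",s["tcp_rot"].round(4),"tq",s["wrist_torque"].round(2))
E
python3 s.py
```

```text
t 4.05 s 142.13 lat -438.13 z 223.93 F ax -1.59 lat 0.84 z 5.14 op 0.41015043277301627 rot [ 3.1414e+00 -1.0000e-04  1.2717e+00] tq [-0.04  0.23 -0.01]
```

>>> step_arm:
  deltas:
    - {"translation": [-0.05, 0, 0], "rot": [0, 0, 0]}
    - {"translation": [-0.1, 0, 0], "rot": [0, 0, 0]}
    - {"translation": [-0.1, 0, 0], "rot": [0, 0, 0]}

```text
clock: 4.42
eef_pos: [460.3, 6.3, 223.9]
tcp_rot: [3.141, -0.0, 1.272]
contact_force: [-1.2, 2.0, 6.2]
opening: 0.405
```

```bash
python3 s.py
```

```text
t 4.425 s 141.34 lat -438.12 z 223.91 F ax 1.60 lat 1.71 z 6.18 op 0.4053816233206306 rot [ 3.1414e+00 -5.0000e-04  1.2715e+00] tq [ 0.37  0.09 -0.07]
```

>>> step_arm:
  deltas:
    - {"translation": [-0.05, 0, 0], "rot": [0, 0, 0]}
    - {"translation": [-0.1, 0, 0], "rot": [0, 0, 0]}
    - {"translation": [-0.15, 0, 0], "rot": [0, 0, 0]}
    - {"translation": [-0.15, 0, 0], "rot": [0, 0, 0]}

```text
clock: 4.92
eef_pos: [459.9, 4.8, 223.9]
tcp_rot: [3.141, -0.001, 1.272]
contact_force: [-0.3, 2.9, 5.7]
opening: 0.406
```

```bash
python3 s.py
```

```text
t 4.925 s 139.84 lat -438.15 z 223.91 F ax 2.65 lat 1.17 z 5.69 op 0.4059017699013932 rot [ 3.1414e+00 -5.0000e-04  1.2715e+00] tq [ 0.4   0.13 -0.03]
```

>>> step_arm:
  deltas:
    - {"translation": [-0.05, 0, 0], "rot": [0, 0, 0]}
    - {"translation": [-0.1, 0, 0], "rot": [0, 0, 0]}
    - {"translation": [-0.15, 0, 0], "rot": [0, 0, 0]}

```text
clock: 5.3
eef_pos: [459.4, 3.4, 223.9]
tcp_rot: [3.141, -0.001, 1.272]
contact_force: [-1.1, 4.5, 5.4]
opening: 0.405
```

```bash
python3 s.py
```

```text
t 5.3 s 138.38 lat -438.11 z 223.92 F ax 3.99 lat 2.43 z 5.35 op 0.404821213756416 rot [ 3.1414e+00 -6.0000e-04  1.2715e+00] tq [ 0.43  0.16 -0.04]
```

>>> step_arm:
  deltas:
    - {"translation": [-0.05, 0, 0], "rot": [0, 0, 0]}
    - {"translation": [-0.1, 0, 0], "rot": [0, 0, 0]}
    - {"translation": [-0.1, 0, 0], "rot": [0, 0, 0]}

```text
clock: 5.68
eef_pos: [459.1, 2.4, 223.9]
tcp_rot: [3.141, -0.0, 1.272]
contact_force: [-1.2, 2.1, 5.9]
opening: 0.406
```

```bash
python3 s.py
```

```text
t 5.675 s 137.33 lat -438.09 z 223.90 F ax 1.70 lat 1.78 z 5.87 op 0.4059542141599836 rot [ 3.1414e+00 -5.0000e-04  1.2715e+00] tq [ 0.32  0.14 -0.08]
```

>>> step_arm:
  deltas:
    - {"translation": [-0.05, 0, 0], "rot": [0, 0, 0]}
    - {"translation": [-0.1, 0, 0], "rot": [0, 0, 0]}
    - {"translation": [-0.15, 0, 0], "rot": [0, 0, 0]}
    - {"translation": [-0.15, 0, 0], "rot": [0, 0, 0]}

```text
clock: 6.18
eef_pos: [458.7, 1.0, 223.9]
tcp_rot: [3.141, -0.0, 1.272]
contact_force: [-0.8, 1.7, 5.3]
opening: 0.406
```

```bash
python3 s.py
```

```text
t 6.175 s 135.85 lat -438.10 z 223.90 F ax 1.40 lat 1.26 z 5.35 op 0.4061534386944902 rot [ 3.1414e+00 -5.0000e-04  1.2715e+00] tq [ 0.39  0.11 -0.06]
```

>>> step_arm:
  deltas:
    - {"translation": [-0.05, 0, 0], "rot": [0, 0, 0]}
    - {"translation": [-0.1, 0, 0], "rot": [0, 0, 0]}
    - {"translation": [-0.15, 0, 0], "rot": [0, 0, 0]}
    - {"translation": [-0.15, 0, 0], "rot": [0, 0, 0]}

```text
clock: 6.68
eef_pos: [458.2, -0.4, 223.9]
tcp_rot: [3.141, -0.0, 1.271]
contact_force: [-1.1, 2.3, 6.1]
opening: 0.406
```

```bash
python3 s.py
```

```text
t 6.675 s 134.31 lat -438.09 z 223.90 F ax 1.85 lat 1.72 z 6.12 op 0.4060549797739178 rot [ 3.1415e+00 -5.0000e-04  1.2715e+00] tq [ 0.35  0.15 -0.05]
```

>>> step_arm:
  deltas:
    - {"translation": [-0.05, 0, 0], "rot": [0, 0, 0]}
    - {"translation": [-0.1, 0, 0], "rot": [0, 0, 0]}
    - {"translation": [-0.15, 0, 0], "rot": [0, 0, 0]}
    - {"translation": [-0.15, 0, 0], "rot": [0, 0, 0]}

```text
clock: 7.18
eef_pos: [457.9, -1.6, 223.9]
tcp_rot: [3.141, -0.001, 1.271]
contact_force: [-0.9, 6.2, 5.7]
opening: 0.406
```

```bash
python3 s.py
```

```text
t 7.175 s 133.11 lat -438.09 z 223.92 F ax 5.68 lat 2.72 z 5.68 op 0.4064568439305491 rot [ 3.1414e+00 -1.0000e-03  1.2712e+00] tq [ 0.89  0.04 -0.04]
```

>>> step_arm:
  deltas:
    - {"translation": [-0.03, 0, 0], "rot": [0, 0, 0]}
    - {"translation": [-0.03, 0, 0], "rot": [0, 0, 0]}

```text
clock: 7.42
eef_pos: [457.8, -1.7, 223.9]
tcp_rot: [3.141, -0.001, 1.271]
contact_force: [0.2, 8.9, 4.5]
opening: 0.407
```

```bash
python3 s.py
```

```text
t 7.425 s 133.01 lat -438.07 z 223.92 F ax 8.56 lat 2.38 z 4.54 op 0.407195136116103 rot [ 3.1414e+00 -1.4000e-03  1.2711e+00] tq [ 1.23  0.11 -0.01]
```

>>> step_arm:
  deltas:
    - {"translation": [-0.01, 0, 0], "rot": [0, 0, 0]}
    - {"translation": [-0.01, 0, 0], "rot": [0, 0, 0]}
    - {"translation": [-0.01, 0, 0], "rot": [0, 0, 0]}

```text
clock: 7.8
eef_pos: [457.8, -1.7, 223.9]
tcp_rot: [3.141, -0.001, 1.271]
contact_force: [-0.5, 8.5, 4.1]
opening: 0.407
```

```bash
python3 s.py
```

```text
t 7.8 s 132.98 lat -438.07 z 223.90 F ax 7.93 lat 2.97 z 4.09 op 0.4073834619872028 rot [ 3.1414e+00 -1.5000e-03  1.2711e+00] tq [ 1.39  0.04 -0.01]
```

>>> step_arm:
  deltas:
    - {"translation": [-0.01, 0, 0], "rot": [0, 0, 0]}
    - {"translation": [-0.01, 0, 0], "rot": [0, 0, 0]}
    - {"translation": [-0.01, 0, 0], "rot": [0, 0, 0]}
    - {"translation": [-0.01, 0, 0], "rot": [0, 0, 0]}

```text
clock: 8.3
eef_pos: [457.8, -1.7, 223.9]
tcp_rot: [3.141, -0.002, 1.271]
contact_force: [-0.1, 9.2, 3.6]
opening: 0.404
```

```bash
python3 s.py;  python3 - <<'E'
from rig import readout, imaging
import cv2
for n in ("wrist","top","scene"):
    f=imaging.grab_frame(n);cv2.imwrite(f"pics/{n}4.png",f["image"][:,:,::-1])
E
python3 s.py
```

```text
t 8.3 s 132.94 lat -438.07 z 223.91 F ax 8.79 lat 2.82 z 3.65 op 0.4038236141526742 rot [ 3.1413e+00 -1.6000e-03  1.2711e+00] tq [ 1.51  0.03 -0.02]
t 8.45 s 132.93 lat -438.09 z 223.93 F ax 8.90 lat 3.68 z 4.55 op 0.4044511978832227 rot [ 3.1413e+00 -1.6000e-03  1.2710e+00] tq [ 1.45 -0.01  0.02]
```

View pics/wrist4.png

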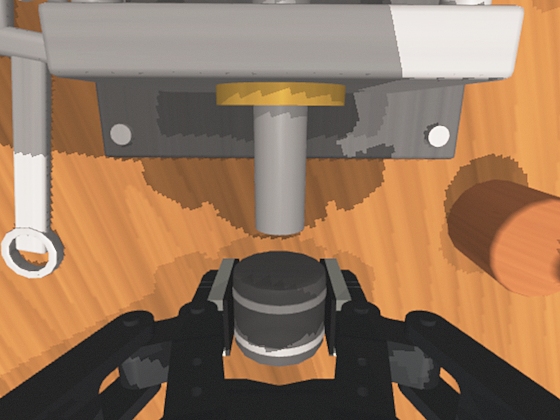

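```bash
cat >> s.py <<'E'
from scipy.spatial.transform import Rotation as Ro
g=p+Ro.from_euler("xyz",s["tcp_rot"]).as_matrix()@[0,0,155]
print("GRASP s %.2f lat %.2f z %.2f"%(g[:2]@ax,g[:2]@la,g[2]))
E
python3 s.py
```

```text
t 8.45 s 132.93 lat -438.09 z 223.93 F ax 8.90 lat 3.68 z 4.55 op 0.4044511978832227 rot [ 3.1413e+00 -1.6000e-03  1.2710e+00] tq [ 1.45 -0.01  0.02]
GRASP s 133.18 lat -438.14 z 68.93
```

>>> step_arm:
  deltas:
    - {"translation": [0.05, 0, 0], "rot": [0, 0, 0]}
    - {"translation": [0.15, 0, 0], "rot": [0, 0, 0]}
    - {"translation": [0.3, 0, 0], "rot": [0, 0, 0]}
    - {"translation": [0.45, 0, 0], "rot": [0, 0, 0]}
    - {"translation": [0.6, 0, 0], "rot": [0, 0, 0]}
    - {"translation": [0.75, 0, 0], "rot": [0, 0, 0]}
    - {"translation": [0.9, 0, 0], "rot": [0, 0, 0]}
    - {"translation": [1.0, 0, 0], "rot": [0, 0, 0]}

```text
clock: 9.45
eef_pos: [460.5, 6.9, 223.9]
tcp_rot: [3.141, 0.0, 1.272]
contact_force: [-0.8, -2.4, 5.6]
opening: 0.401
```

```bash
python3 s.py
```

```text
t 9.45 s 142.01 lat -438.15 z 223.91 F ax -2.50 lat 0.06 z 5.61 op 0.4012973717960186 rot [3.1414e+00 2.0000e-04 1.2718e+00] tq [-0.35  0.23 -0.08]
GRASP s 141.97 lat -438.18 z 68.91
```

>>> step_arm:
  deltas:
    - {"translation": [0.1, 0, 0], "rot": [0, 0, 0]}
    - {"translation": [0.2, 0, 0], "rot": [0, 0, 0]}
    - {"translation": [0.25, 0, 0], "rot": [0, 0, 0]}
    - {"translation": [0.25, 0, 0], "rot": [0, 0, 0]}

```text
clock: 9.95
eef_pos: [461.3, 9.3, 223.9]
tcp_rot: [3.141, 0.0, 1.272]
contact_force: [-0.7, -1.7, 6.1]
opening: 0.407
```

```bash
python3 s.py
```

```text
t 9.95 s 144.53 lat -438.12 z 223.91 F ax -1.88 lat 0.18 z 6.05 op 0.40728704325519793 rot [3.1414e+00 2.0000e-04 1.2718e+00] tq [-0.2   0.21 -0.13]
GRASP s 144.50 lat -438.15 z 68.91
```

>>> step_arm:
  deltas:
    - {"translation": [0.05, 0, 0], "rot": [0, 0, 0]}
    - {"translation": [0.1, 0, 0], "rot": [0, 0, 0]}
    - {"translation": [0.13, 0, 0], "rot": [0, 0, 0]}
    - {"translation": [0.13, 0, 0], "rot": [0, 0, 0]}

```text
clock: 10.45
eef_pos: [461.6, 10.5, 223.9]
tcp_rot: [3.141, 0.0, 1.272]
contact_force: [-0.8, -1.4, 5.8]
opening: 0.405
```

```bash
python3 s.py
```

```text
t 10.45 s 145.81 lat -438.14 z 223.92 F ax -1.55 lat 0.36 z 5.80 op 0.40464356805656077 rot [3.1414e+00 2.0000e-04 1.2718e+00] tq [-0.32  0.24 -0.16]
GRASP s 145.78 lat -438.17 z 68.92
```

>>> step_arm:
  deltas:
    - {"translation": [0.05, 0, 0], "rot": [0, 0, 0]}
    - {"translation": [0.1, 0, 0], "rot": [0, 0, 0]}
    - {"translation": [0.13, 0, 0], "rot": [0, 0, 0]}
    - {"translation": [0.13, 0, 0], "rot": [0, 0, 0]}

```text
clock: 10.95
eef_pos: [462.1, 11.8, 223.9]
tcp_rot: [3.141, 0.0, 1.272]
contact_force: [-1.2, -1.8, 5.4]
opening: 0.4
```

```bash
python3 s.py
```

```text
t 10.95 s 147.09 lat -438.17 z 223.90 F ax -2.09 lat 0.64 z 5.42 op 0.39989543952832857 rot [3.1414e+00 2.0000e-04 1.2718e+00] tq [-0.28  0.17 -0.07]
GRASP s 147.06 lat -438.20 z 68.90
```

>>> step_arm:
  deltas:
    - {"translation": [0.05, 0, 0], "rot": [0, 0, 0]}
    - {"translation": [0.1, 0, 0], "rot": [0, 0, 0]}
    - {"translation": [0.13, 0, 0], "rot": [0, 0, 0]}
    - {"translation": [0.13, 0, 0], "rot": [0, 0, 0]}

```text
clock: 11.45
eef_pos: [462.4, 13.0, 223.9]
tcp_rot: [3.141, 0.0, 1.272]
contact_force: [-0.8, -1.5, 7.0]
opening: 0.405
```

```bash
python3 s.py
```

```text
t 11.45 s 148.39 lat -438.16 z 223.91 F ax -1.63 lat 0.35 z 6.99 op 0.4051965498693998 rot [3.1414e+00 2.0000e-04 1.2718e+00] tq [-0.3   0.19 -0.07]
GRASP s 148.36 lat -438.20 z 68.91
```

>>> step_arm:
  deltas:
    - {"translation": [0.05, 0, 0], "rot": [0, 0, 0]}
    - {"translation": [0.1, 0, 0], "rot": [0, 0, 0]}
    - {"translation": [0.13, 0, 0], "rot": [0, 0, 0]}
    - {"translation": [0.13, 0, 0], "rot": [0, 0, 0]}

```text
clock: 11.95
eef_pos: [462.8, 14.2, 223.9]
tcp_rot: [3.141, 0.0, 1.272]
contact_force: [-1.4, -2.4, 6.4]
opening: 0.404
```

```bash
python3 s.py
```

```text
t 11.95 s 149.70 lat -438.18 z 223.92 F ax -2.69 lat 0.59 z 6.41 op 0.404008846752791 rot [3.1413e+00 2.0000e-04 1.2718e+00] tq [-0.32  0.2  -0.1 ]
GRASP s 149.67 lat -438.22 z 68.92
```

>>> step_arm:
  deltas:
    - {"translation": [0.05, 0, 0], "rot": [0, 0, 0]}
    - {"translation": [0.1, 0, 0], "rot": [0, 0, 0]}
    - {"translation": [0.13, 0, 0], "rot": [0, 0, 0]}
    - {"translation": [0.13, 0, 0], "rot": [0, 0, 0]}

```text
clock: 12.45
eef_pos: [463.2, 15.5, 223.9]
tcp_rot: [3.141, 0.0, 1.272]
contact_force: [-0.8, -1.5, 5.2]
opening: 0.405
```

```bash
python3 s.py
```

```text
t 12.45 s 151.02 lat -438.18 z 223.92 F ax -1.63 lat 0.31 z 5.24 op 0.4046244056370933 rot [3.1413e+00 2.0000e-04 1.2718e+00] tq [-0.26  0.17 -0.11]
GRASP s 150.99 lat -438.21 z 68.92
```

>>> step_arm:
  deltas:
    - {"translation": [0.05, 0, 0], "rot": [0, 0, 0]}
    - {"translation": [0.1, 0, 0], "rot": [0, 0, 0]}
    - {"translation": [0.13, 0, 0], "rot": [0, 0, 0]}
    - {"translation": [0.13, 0, 0], "rot": [0, 0, 0]}

```text
clock: 12.95
eef_pos: [463.6, 16.7, 223.9]
tcp_rot: [3.141, 0.0, 1.272]
contact_force: [-1.4, -1.4, 5.7]
opening: 0.402
```

```bash
python3 s.py
```

```text
t 12.95 s 152.32 lat -438.16 z 223.90 F ax -1.76 lat 0.94 z 5.68 op 0.4023070386102178 rot [3.1414e+00 2.0000e-04 1.2719e+00] tq [-0.31  0.13 -0.1 ]
GRASP s 152.29 lat -438.20 z 68.90
```

>>> step_arm:
  deltas:
    - {"translation": [0.05, 0, 0], "rot": [0, 0, 0]}
    - {"translation": [0.1, 0, 0], "rot": [0, 0, 0]}
    - {"translation": [0.13, 0, 0], "rot": [0, 0, 0]}
    - {"translation": [0.13, 0, 0], "rot": [0, 0, 0]}

```text
clock: 13.45
eef_pos: [464.0, 18.0, 223.9]
tcp_rot: [3.141, 0.0, 1.272]
contact_force: [-1.4, -2.2, 5.1]
opening: 0.401
```

```bash
python3 s.py
```

```text
t 13.45 s 153.61 lat -438.17 z 223.89 F ax -2.52 lat 0.71 z 5.14 op 0.4012559548159899 rot [3.1414e+00 2.0000e-04 1.2719e+00] tq [-0.29  0.18 -0.13]
GRASP s 153.58 lat -438.21 z 68.89
```

>>> step_arm:
  deltas:
    - {"translation": [0.05, 0, 0], "rot": [0, 0, 0]}
    - {"translation": [0.1, 0, 0], "rot": [0, 0, 0]}
    - {"translation": [0.13, 0, 0], "rot": [0, 0, 0]}
    - {"translation": [0.13, 0, 0], "rot": [0, 0, 0]}

```text
clock: 13.95
eef_pos: [464.4, 19.2, 223.9]
tcp_rot: [3.141, 0.0, 1.272]
contact_force: [-1.3, -2.5, 5.5]
opening: 0.412
```

```bash
python3 s.py
```

```text
t 13.95 s 154.91 lat -438.18 z 223.91 F ax -2.78 lat 0.49 z 5.51 op 0.4121706417518743 rot [3.1413e+00 2.0000e-04 1.2719e+00] tq [-0.32  0.16 -0.12]
GRASP s 154.88 lat -438.22 z 68.91
```

>>> step_arm:
  deltas:
    - {"translation": [0.05, 0, 0], "rot": [0, 0, 0]}
    - {"translation": [0.1, 0, 0], "rot": [0, 0, 0]}
    - {"translation": [0.13, 0, 0], "rot": [0, 0, 0]}
    - {"translation": [0.13, 0, 0], "rot": [0, 0, 0]}

```text
clock: 14.45
eef_pos: [464.8, 20.4, 223.9]
tcp_rot: [3.141, 0.0, 1.272]
contact_force: [-0.9, -1.7, 5.1]
opening: 0.406
```

```bash
python3 s.py
```

```text
t 14.45 s 156.20 lat -438.19 z 223.91 F ax -1.89 lat 0.33 z 5.10 op 0.40644960616029485 rot [3.1413e+00 2.0000e-04 1.2719e+00] tq [-0.25  0.13 -0.06]
GRASP s 156.17 lat -438.24 z 68.91
```

>>> step_arm:
  deltas:
    - {"translation": [0.05, 0, 0], "rot": [0, 0, 0]}
    - {"translation": [0.1, 0, 0], "rot": [0, 0, 0]}
    - {"translation": [0.1, 0, 0], "rot": [0, 0, 0]}

```text
clock: 14.82
eef_pos: [465.0, 21.4, 223.9]
tcp_rot: [3.141, 0.0, 1.272]
contact_force: [-1.3, -2.0, 5.4]
opening: 0.408
```

```bash
python3 s.py
```

```text
t 14.825 s 157.18 lat -438.21 z 223.90 F ax -2.27 lat 0.68 z 5.42 op 0.4082171054197545 rot [3.1413e+00 2.0000e-04 1.2718e+00] tq [-0.38  0.2  -0.07]
GRASP s 157.14 lat -438.25 z 68.90
```

```bash
python3 - <<'E'
from rig import readout, imaging
import cv2
f=imaging.grab_frame("wrist");cv2.imwrite(f"pics/w5.png",f["image"][:,:,::-1])
E
```

```text
(no output)
```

View pics/w5.png

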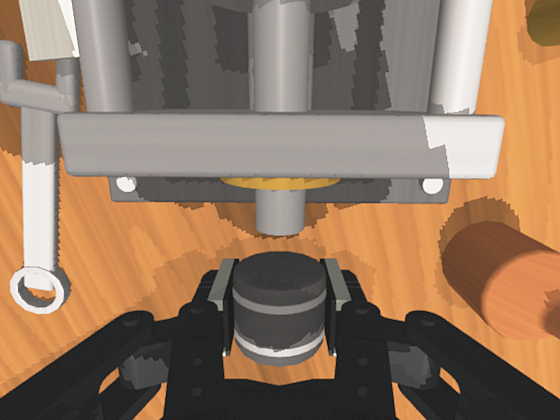

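No slip: the knob sits at the same pixels within the pads. The inner stop must be within about 1 mm, so I'll take smaller steps.

>>> step_arm:
  deltas:
    - {"translation": [0.04, 0, 0], "rot": [0, 0, 0]}
    - {"translation": [0.08, 0, 0], "rot": [0, 0, 0]}
    - {"translation": [0.08, 0, 0], "rot": [0, 0, 0]}

```text
clock: 15.25
eef_pos: [465.2, 21.7, 223.9]
tcp_rot: [3.141, 0.001, 1.272]
contact_force: [-1.5, -7.4, 5.2]
opening: 0.411
```

```bash
python3 s.py
```

```text
t 15.25 s 157.55 lat -438.21 z 223.90 F ax -7.56 lat -0.75 z 5.23 op 0.41126353733884624 rot [3.1414e+00 1.1000e-03 1.2722e+00] tq [-1.19  0.24 -0.15]
GRASP s 157.38 lat -438.24 z 68.90
```

Contact. I'll ease in slightly and hold.

>>> step_arm:
  deltas:
    - {"translation": [0.015, 0, 0], "rot": [0, 0, 0]}
    - {"translation": [0.015, 0, 0], "rot": [0, 0, 0]}
    - {"translation": [0.015, 0, 0], "rot": [0, 0, 0]}

```text
clock: 15.62
eef_pos: [465.2, 21.8, 223.9]
tcp_rot: [3.141, 0.001, 1.272]
contact_force: [-2.4, -8.3, 7.3]
opening: 0.407
```

```bash
python3 s.py
```

```text
t 15.625 s 157.60 lat -438.21 z 223.90 F ax -8.62 lat -0.19 z 7.26 op 0.40720241807283636 rot [3.1414e+00 1.3000e-03 1.2723e+00] tq [-1.26  0.24 -0.16]
GRASP s 157.41 lat -438.23 z 68.90
```

>>> step_arm:
  deltas:
    - {"translation": [0.01, 0, 0], "rot": [0, 0, 0]}
    - {"translation": [0.01, 0, 0], "rot": [0, 0, 0]}
    - {"translation": [0.01, 0, 0], "rot": [0, 0, 0]}
    - {"translation": [0.01, 0, 0], "rot": [0, 0, 0]}
    - {"translation": [0.01, 0, 0], "rot": [0, 0, 0]}

```text
clock: 16.25
eef_pos: [465.2, 21.8, 223.9]
tcp_rot: [3.141, 0.001, 1.272]
contact_force: [-1.7, -9.3, 6.7]
opening: 0.406
```

```bash
python3 s.py
```

```text
t 16.25 s 157.63 lat -438.22 z 223.90 F ax -9.38 lat -1.14 z 6.72 op 0.40644402755228726 rot [3.1414e+00 1.3000e-03 1.2722e+00] tq [-1.44  0.22 -0.13]
GRASP s 157.42 lat -438.25 z 68.90
```

>>> step_arm:
  deltas:
    - {"translation": [-0.05, 0, 0], "rot": [0, 0, 0]}
    - {"translation": [-0.2, 0, 0], "rot": [0, 0, 0]}
    - {"translation": [-0.4, 0, 0], "rot": [0, 0, 0]}
    - {"translation": [-0.65, 0, 0], "rot": [0, 0, 0]}
    - {"translation": [-0.9, 0, 0], "rot": [0, 0, 0]}
    - {"translation": [-1.15, 0, 0], "rot": [0, 0, 0]}
    - {"translation": [-1.28, 0, 0], "rot": [0, 0, 0]}
    - {"translation": [-1.31, 0, 0], "rot": [0, 0, 0]}

```text
clock: 17.25
eef_pos: [461.5, 10.2, 223.9]
tcp_rot: [3.141, -0.0, 1.272]
contact_force: [-1.6, 3.3, 6.3]
opening: 0.403
```

>>> step_arm:
  deltas:
    - {"translation": [0, 0, 0], "rot": [0, 0, 0]}
    - {"translation": [0, 0, 0], "rot": [0, 0, 0]}

```text
clock: 17.5
eef_pos: [461.5, 10.2, 223.9]
tcp_rot: [3.141, -0.0, 1.272]
contact_force: [-1.3, 1.9, 5.7]
opening: 0.407
```

```bash
python3 s.py
```

```text
t 17.5 s 145.44 lat -438.14 z 223.91 F ax 1.46 lat 1.76 z 5.67 op 0.40699427942767585 rot [ 3.1413e+00 -4.0000e-04  1.2717e+00] tq [ 0.31  0.1  -0.08]
GRASP s 145.49 lat -438.19 z 68.91
```

>>> step_arm:
  deltas:
    - {"translation": [-0.02, 0, 0], "rot": [0, 0, 0]}
    - {"translation": [-0.02, 0, 0], "rot": [0, 0, 0]}
    - {"translation": [-0.02, 0, 0], "rot": [0, 0, 0]}

```text
clock: 17.88
eef_pos: [461.5, 10.0, 223.9]
tcp_rot: [3.141, -0.0, 1.272]
contact_force: [-0.7, 2.1, 5.2]
opening: 0.404
```

```bash
python3 s.py;python3 - <<'E'
from rig import readout, imaging
import cv2
f=imaging.grab_frame("wrist");cv2.imwrite(f"pics/w6.png",f["image"][:,:,::-1])
E
```

```text
t 17.875 s 145.28 lat -438.13 z 223.91 F ax 1.76 lat 1.32 z 5.24 op 0.4040505461167193 rot [ 3.1413e+00 -4.0000e-04  1.2716e+00] tq [ 0.41  0.07 -0.  ]
GRASP s 145.34 lat -438.18 z 68.91
```

>>> step_arm:
  deltas:
    - {"translation": [0, 0, 0], "rot": [0, 0, 0]}
    - {"translation": [0, 0, 0], "rot": [0, 0, 0]}
    - {"translation": [0, 0, 0], "rot": [0, 0, 0]}
    - {"translation": [0, 0, 0], "rot": [0, 0, 0]}
    - {"translation": [0, 0, 0], "rot": [0, 0, 0]}
  grip: 60

```text
clock: 18.55
eef_pos: [461.4, 9.8, 223.7]
tcp_rot: [3.142, 0.0, 1.272]
contact_force: [0.4, 0.3, 0.2]
opening: 0.766
```

```bash
python3 s.py;python3 - <<'E'
from rig import readout, imaging
import cv2
f=imaging.grab_frame("wrist");cv2.imwrite(f"pics/w7.png",f["image"][:,:,::-1])
E
```

```text
t 18.55 s 145.06 lat -438.08 z 223.70 F ax 0.39 lat -0.34 z 0.22 op 0.7659829297592149 rot [3.1416 0.     1.2718] tq [-0.   -0.02 -0.02]
GRASP s 145.06 lat -438.08 z 68.70
```

View pics/w7.png

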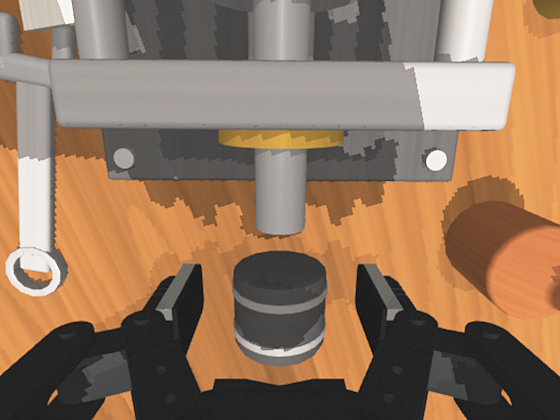

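>>> step_arm:
  deltas:
    - {"translation": [0, 0, -0.5], "rot": [0, 0, 0]}
    - {"translation": [0, 0, -2.0], "rot": [0, 0, 0]}
    - {"translation": [0, 0, -4.5], "rot": [0, 0, 0]}
    - {"translation": [0, 0, -7.5], "rot": [0, 0, 0]}
    - {"translation": [0, 0, -10.5], "rot": [0, 0, 0]}
    - {"translation": [0, 0, -12.5], "rot": [0, 0, 0]}
    - {"translation": [0, 0, -13.0], "rot": [0, 0, 0]}
    - {"translation": [0, 0, -13.0], "rot": [0, 0, 0]}

```text
clock: 19.6
eef_pos: [461.2, 9.9, 354.0]
tcp_rot: [3.141, -0.0, 1.272]
contact_force: [0.3, 0.0, 0.0]
opening: 0.763
```

>>> step_arm:
  deltas:
    - {"translation": [-3.0, 0, 0], "rot": [0, 0, 0]}
    - {"translation": [-7.0, 0, 0], "rot": [0, 0, 0]}
    - {"translation": [-11.0, 0, 0], "rot": [0, 0, 0]}
    - {"translation": [-14.0, 0, 0], "rot": [0, 0, 0]}
    - {"translation": [-15.0, 0, 0], "rot": [0, 0, 0]}
    - {"translation": [-15.0, 0, 0], "rot": [0, 0, 0]}
    - {"translation": [-15.0, 0, 0], "rot": [0, 0, 0]}

```text
clock: 20.48
eef_pos: [417.4, -132.8, 353.4]
tcp_rot: [-3.141, -0.0, 1.272]
contact_force: [-0.3, -0.6, -0.3]
opening: 0.769
```

```bash
python3 - <<'E'
from rig import readout, imaging
import cv2, numpy as np
s=readout.sense();print(s["clock"],s["eef_pos"],s["contact_force"],s["qvel"].round(3))
ims=[]
for n in ("top","scene"):
    f=imaging.grab_frame(n);cv2.imwrite(f"pics/{n}8.png",f["image"][:,:,::-1]);ims.append(f["image"][:,:,::-1])
cv2.imwrite("pics/both8.png",cv2.resize(np.vstack([ims[0][80:330],ims[1][100:350]]),None,fx=1.2,fy=1.2))
a=ims[0][150:290,90:280];cv2.imwrite("pics/topz8.png",cv2.resize(a,None,fx=4,fy=4,interpolation=cv2.INTER_CUBIC))
E
```

```text
20.475 [ 417.37992116 -132.8058978   353.4432064 ] [-0.26177658 -0.6256841  -0.28549023] [ 0.008 -0.001 -0.    -0.001 -0.001 -0.004]
```

View pics/both8.png

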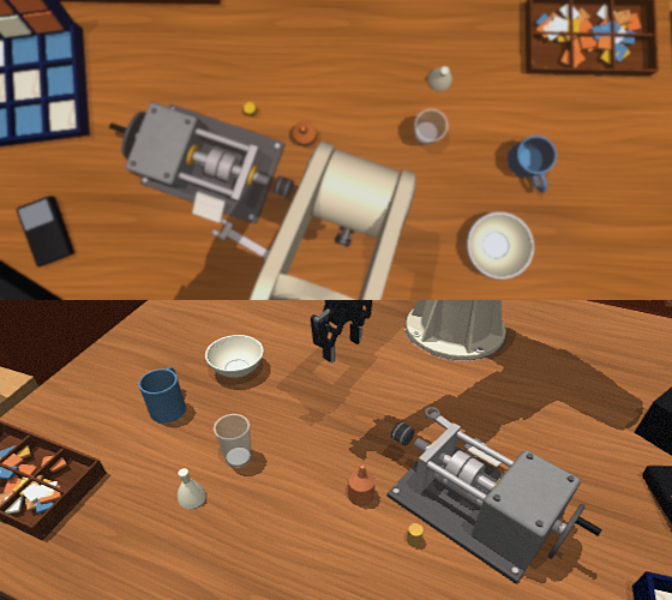

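View pics/topz8.png

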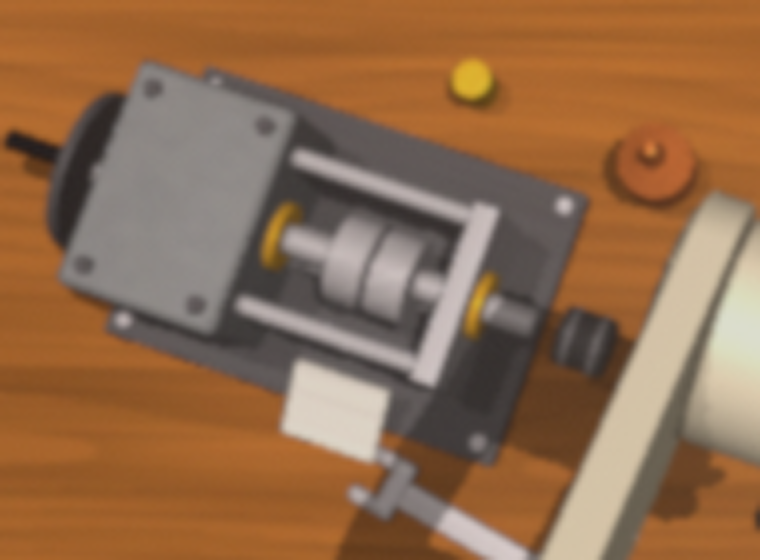

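```bash
python3 -c "
from rig import ticket;print(ticket.sign_off())"
```

```text
the job is handed in; nothing more can be done
None
```

I checked the end float at the knob in the order asked, left the shaft midway between the stops, and handed the job in at about 20.6 s. I pinched the knob at 50 N squeeze.

| Stop | Position along the shaft | Force at the knob | Held for |
|---|---|---|---|
| Outer | 133.2 mm | 8–9 N | about 1 s |
| Inner | 157.4 mm | 8.5–9.5 N | about 1 s |

- **End float:** the two felt positions are 24.2 mm apart under load. Allowing for washer yield, that is about 23 mm, at the top of the stated 12–24 mm range.
- **Forces:** the highest I read at either stop was about 9.4 N. The readings carry roughly 1 N of noise, and part of each is the shaft's drag of about 2 N. I only read force at the end of each move, so any brief peak in between was not seen.
- **Final position:** the grasp point read 145.34 mm before release, against a target of 145.30 mm. The arm sprang back about 0.3 mm on letting go. The knob showed no visible shift, though such a small shift would be hard to see.
- **Last checks:** the final top view shows the knob about 3 mm inward of its start, against 3.2 mm expected, which puts it about 68 mm from the cheek. The gripper is well clear with contact force near zero. The wrench, oiler, blanks, bowl, mug, glass cup and bell look unmoved.

No checks failed or disagreed.

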